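# Put the lifter's valves back on their own sub-bases

### The arm

A 7-joint arm with a two-finger parallel gripper is mounted at the origin on a cart in front of the work surface, level with it; the furniture and walls round the work are solid. World frame = base frame: x ahead of the robot, y to its left, z up, the work surface at z = 0. Lengths are in m, angles in rad, forces in N, time in s.
With the tool pointing down it reaches from about 0.35 to 0.9 m from the base axis. Payload 8.1 kg.
Tool frame: the origin (TCP) lies midway between the tips of the shut fingers; the grasp point (between the pads) lies 19 mm behind it; z points along the fingers, y is the line along which they close (so a half turn about z gives the same grasp; the last joint's range is limited). The gripper opens to 92 mm and grips with 3 to 60 N. Pads are 19 mm wide; open, the fingers measure 130 mm over their backs; the gripper's body (75 mm by 190 mm) begins 47 mm behind the grasp point.
Start: joints at [-1.288, 0.434, 0.025, 1.573, -0.012, 1.134, -0.075], TCP at [0.235, 0.579, 0.199] pointing down, gripper open.
Joint ranges: [-2.62, 2.62], [-0.44, 2.09], [-1.27, 1.32], [0.08, 2.57], [-1.32, 4.46], [0.12, 2], [-2.74, 2.74]. Speed limits (rad/s): [2.22, 2.22, 3.01, 3.01, 3.14, 3.14, 3.14].

### API

Orientations are given as a rotation vector (axis times angle).
In Python, from cell import observe, get_image, camera_model, sign_off, recognise, silhouettes gives the robot as it stands.
- The arm moves only by the tool apply_moves, never from a script. Its argument "motion" is a list of rows, each an object of numbers: "x", "y", "z": the shift along the world's x, y, z in cm; "yaw": the turn about the world's z in degrees; "hand": the opening, from -1 (shut) to 1 (fully open), so that 0 is half open. In form: [{"x": .., "y": .., "z": .., "yaw": .., "hand": ..}, ...]. A call has 1 to 10 rows; each row is the pose to reach, as a shift and turn from the pose commanded when the call began; what a row does not reach only later rows make up. A row lasts 1/8 s, in which the tool goes at most 62.5 mm and 10.7 degrees, less where a joint would pass 70% of its speed; a pose out of reach is approached as far as the arm can. A call with a gripper value outside its range is refused whole. The fingers move at their own pace and stop on an object; "newtons" is the grip in N (left out, the last holds). Time passes only in rows, so rows that repeat a pose let the fingers close. It gives the time, the measured TCP pose, the force, the opening and the grip force at its end, in the units of the state.
- observe(): the state, without advancing time (a new reading comes with each control period).
- get_image(name): name is "scene" or "top"; returns the picture (420x560x3 uint8, blue, green, red); there is no depth.
- camera_model(name): a dict with "camera_matrix" (3x3 intrinsics, pixels), "T" (4x4, takes a point from camera to world coordinates). Camera axes: x right, y up, looking along -z (the intrinsics and any distortion apply to the point x, -y, -z); pixel columns grow to the right and rows downward; lengths in m; the calibration is good to about 2 mm. A picture is of the moment at which its call begins. camera_model takes no time and is no camera call.
- sign_off(): hands the job in; it is judged then, once.
Trained networks look in the newest picture that a camera, given by its name, has taken for a name from the list of things; names that differ only in an ending like _2 or _b are one class to them, and where a whole thing is asked for, a point or a joint stands for the part that bears it (a point fixed in the world has none). Each returns a list of dicts, best first, with "p" (0 to 1); they miss things now and then, are a little off and sometimes report something else, mostly with a low value. They report only what shows in the picture. A call takes as long as a camera call.
- recognise(query, camera): "rect" ([left, top, right, bottom] in pixels, round what is visible of it).
- silhouettes(query, camera): "mask" (420x560 bool, what is visible of it) and "rect" ([left, top, right, bottom] in pixels, round what is visible of it).
The state is a dict: "clock": time; "joints": joint angles; "dq": joint speeds; "joint_efforts": joint torques, N m; "position": TCP position; "ee_rot": TCP orientation; "force": force on the tool from outside, world axes, zero at the start; "ft_torque": the same for the moment, N m; "width": opening from 0.0 (shut) to 1.0 (fully open); "gripper_force": force on a finger pad.
Only numpy, scipy, OpenCV 4.12 (cv2) and the standard library are available. Lean on these libraries where they do the work, as an engineer would, in place of code of your own. Each camera call takes 0.05 s, during which the arm holds its last target. There are 200 camera calls.

### The job

After the lifter's service two or three of its colour-coded solenoid valves were put back on each other's sub-bases, and the green one is still in its packing tray. Seat every valve upright and fully home on the sub-base with the label of its own colour, connector plug towards the label, ready to be screwed down. The open ports underneath must stay clean, so never stand or drop a valve on the bench: while swapping, use the empty sub-base (or the packing tray once it is empty) as the free spot, and leave the red bottle and the gauge where they are.

Things in the scene. Friction and masses are not known exactly. Their poses are not given: they have to be found in the camera images.
- valve_red: solenoid valve with red cap, 0.15 kg, 58 mm high; starts seated on some sub-base, underside 26 above the bench. Origin: on the underside below the coil's axis, z up. In mm: metal port block x +-11.5, y -33..17, z 0..22; black coil, to be gripped across x: x +-11, y +-13, z 22..54; grey plug on the coil's -y side, y -30..-14, z 25..43, 18 wide
- valve_blue: solenoid valve with blue cap, 0.15 kg, 58 mm high; starts seated on some sub-base, underside 26 above the bench. Origin: on the underside below the coil's axis, z up. In mm: metal port block x +-11.5, y -33..17, z 0..22; black coil, to be gripped across x: x +-11, y +-13, z 22..54; grey plug on the coil's -y side, y -30..-14, z 25..43, 18 wide
- valve_yellow: solenoid valve with yellow cap, 0.15 kg, 58 mm high; starts seated on some sub-base, underside 26 above the bench. Origin: on the underside below the coil's axis, z up. In mm: metal port block x +-11.5, y -33..17, z 0..22; black coil, to be gripped across x: x +-11, y +-13, z 22..54; grey plug on the coil's -y side, y -30..-14, z 25..43, 18 wide
- valve_green: solenoid valve with green cap, 0.15 kg, 58 mm high; starts in a black packing tray (62 x 90, rim 4), underside 15 above the bench. Origin: on the underside below the coil's axis, z up. In mm: metal port block x +-11.5, y -33..17, z 0..22; black coil, to be gripped across x: x +-11, y +-13, z 22..54; grey plug on the coil's -y side, y -30..-14, z 25..43, 18 wide
- base_red: fixed grey sub-base with red label, 42 x 90 mm, one of 4 on a rail, 76 apart, any order; label at y -52, robot's side. Origin: underside, below a seated valve's origin; x along the rail. In mm: seat floor z 20 (26 above bench), bevelled rim z 26; seat 25 x 53 at the floor, 34 x 62 at the rim, centre y -8. Valve sits right at z 20, its axes as the base's (plug at the label)
- base_blue: fixed grey sub-base with blue label, 42 x 90 mm, one of 4 on a rail, 76 apart, any order; label at y -52, robot's side. Origin: underside, below a seated valve's origin; x along the rail. In mm: seat floor z 20 (26 above bench), bevelled rim z 26; seat 25 x 53 at the floor, 34 x 62 at the rim, centre y -8. Valve sits right at z 20, its axes as the base's (plug at the label)
- base_yellow: fixed grey sub-base with yellow label, 42 x 90 mm, one of 4 on a rail, 76 apart, any order; label at y -52, robot's side. Origin: underside, below a seated valve's origin; x along the rail. In mm: seat floor z 20 (26 above bench), bevelled rim z 26; seat 25 x 53 at the floor, 34 x 62 at the rim, centre y -8. Valve sits right at z 20, its axes as the base's (plug at the label)
- base_green: fixed grey sub-base with green label, 42 x 90 mm, one of 4 on a rail, 76 apart, any order; label at y -52, robot's side. Origin: underside, below a seated valve's origin; x along the rail. In mm: seat floor z 20 (26 above bench), bevelled rim z 26; seat 25 x 53 at the floor, 34 x 62 at the rim, centre y -8. Valve sits right at z 20, its axes as the base's (plug at the label)
- threadlock: bystander: upright red bottle 24 x 36 x 92 mm; origin at the centre of its underside; near the right front of the bench
- gauge: bystander: round black vacuum gauge lying on its back, 74 x 53 x 28 mm; origin on its underside; at the left rear behind the packing tray

How it is judged:
At the end, for the whole second after the job is handed in: each of the four valves sits released and at rest on the sub-base of its own colour: origins within 8 mm horizontally, plug on the label side, fully down on the gasket (within 2.5 mm), within about 4.5 degrees of upright and 8.5 degrees of square (horizontal distance between valve_red and base_red below 0.008 m and z of valve_red in the frame of base_red between 0.0175 and 0.0225 m and angle between each of valve_red, valve_blue, valve_yellow, valve_green's own z axis and vertical below 0.08 rad and angle between the y axis of valve_red and the y axis of base_red, either way round below 0.15 rad and linear speed of each of valve_red, valve_blue, valve_yellow, valve_green below 0.01 m/s and horizontal distance between valve_blue and base_blue below 0.008 m and z of valve_blue in the frame of base_blue between 0.0175 and 0.0225 m and angle between the y axis of valve_blue and the y axis of base_blue, either way round below 0.15 rad and horizontal distance between valve_yellow and base_yellow below 0.008 m and z of valve_yellow in the frame of base_yellow between 0.0175 and 0.0225 m and angle between the y axis of valve_yellow and the y axis of base_yellow, either way round below 0.15 rad and horizontal distance between valve_green and base_green below 0.008 m and z of valve_green in the frame of base_green between 0.0175 and 0.0225 m and angle between the y axis of valve_green and the y axis of base_green, either way round below 0.15 rad); the robot touches nothing.
It fails at once if a valve is set or dropped on the bench (its underside comes within 8 mm of the bench) (height (world z) of any of valve_red, valve_blue, valve_yellow, valve_green below 0.008 m).
It fails at once if a valve is tipped over (more than 35 degrees) (angle between any of valve_red, valve_blue, valve_yellow, valve_green's own z axis and vertical above 0.61 rad).
It fails at once if the red bottle or the gauge is pushed more than 30 mm, or the bottle is knocked over (distance of any of threadlock, gauge from where it was at the start of the episode above 0.03 m or angle between threadlock's own z axis and vertical above 0.5 rad).
It also fails if it takes over 96 s, if anything falls off the work surface, if the arm or the gripper's body presses on something with over 40 N, if the wrist force passes 120 N, or if a joint passes its speed limit or range.

## Working session

There is one attempt and no reset: what is moved stays moved. The work goes in short steps, Python scripts to look and compute and a tool call to move; the robot and the scene stay as the last step left them, time stands still between calls to the robot, and variables do not carry over. Pictures are saved under pics/ and viewed, at most 14 in all, crops included, and the job is handed in when it is done.

Besides the shell and the picture viewer there is one more tool, called after "Call:" in YAML: its name, and indented under it one key for each argument. apply_moves: Moves the arm, as the interface text tells. Its arguments: {"type":"object","properties":{"motion":{"type":"array","items":{"type":"object","properties":{"x":{"type":"number"},"y":{"type":"number"},"z":{"type":"number"},"yaw":{"type":"number"},"hand":{"type":"number"}}}},"newtons":{"type":"number"}},"required":["motion"]}

```bash
mkdir -p pics
python3 - <<'E'
from cell import *
import cv2,numpy as np
for n in("scene","top"):
    im=get_image(n);cv2.imwrite(f"pics/{n}0.png",im)
    m=camera_model(n);print(n,np.round(m["camera_matrix"],1).tolist(),np.round(m["T"],3).tolist(),[k for k in m])
s=observe();print(s["position"],s["ee_rot"],s["width"],s["clock"])
for q in["valve_red","valve_blue","valve_yellow","valve_green","base_red","base_blue","base_yellow","base_green","threadlock","gauge"]:
    print(q,[(np.round(r["rect"]).tolist(),round(r["p"],2)) for r in recognise(q,"top")[:2]])
E
```

```text
scene [[539.4, 0.0, 277.1], [0.0, 539.4, 206.0], [0.0, 0.0, 1.0]] [[0.633, 0.353, -0.689, -0.261], [-0.774, 0.26, -0.578, -0.703], [-0.025, 0.899, 0.438, 0.576], [0.0, 0.0, 0.0, 1.0]] ['camera_matrix', 'T']
top [[469.1, 0.0, 276.4], [0.0, 469.1, 210.8], [0.0, 0.0, 1.0]] [[-0.013, 0.999, -0.037, 0.519], [-1.0, -0.013, -0.001, -0.05], [-0.002, 0.037, 0.999, 1.23], [0.0, 0.0, 0.0, 1.0]] ['camera_matrix', 'T']
[0.23503676 0.57858733 0.19834443] [-6.02340702e-01 -3.08315097e+00  2.17213758e-03] 1.0002450189137941 0.1
valve_red [([306.0, 227.0, 319.0, 248.0], 0.5)]
valve_blue [([220.0, 215.0, 234.0, 233.0], 0.74)]
valve_yellow [([279.0, 221.0, 288.0, 244.0], 0.49), ([306.0, 228.0, 320.0, 249.0], 0.38)]
valve_green [([226.0, 164.0, 239.0, 186.0], 0.52)]
base_red [([272.0, 216.0, 298.0, 255.0], 0.77)]
base_blue [([303.0, 218.0, 321.0, 260.0], 0.65)]
base_yellow [([213.0, 206.0, 235.0, 249.0], 0.85)]
base_green [([244.0, 212.0, 264.0, 252.0], 0.73)]
threadlock [([352.0, 273.0, 369.0, 287.0], 0.61)]
gauge [([167.0, 132.0, 189.0, 152.0], 0.84), ([304.0, 216.0, 321.0, 264.0], 0.25)]
```

View pics/top0.png

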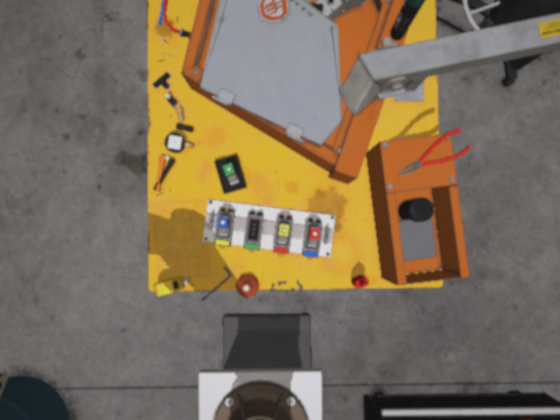

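View pics/scene0.png

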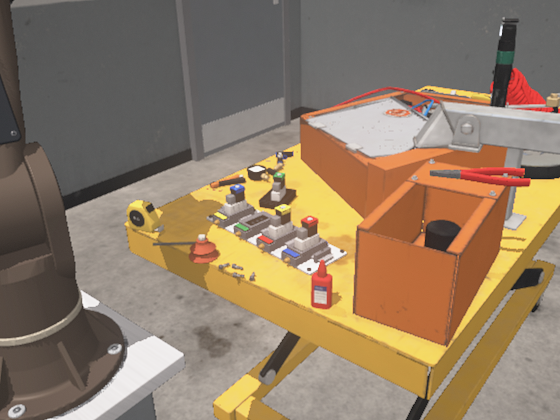

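The top view shows the rail, left to right: yellow base (blue valve, px 223,224), green base (empty, 254,232), red base (yellow valve, 284,232) and blue base (red valve, 313,238). The green valve is in the tray at 230,172. Next I'll look at enlarged crops.

Run:
```python
import cv2,numpy as np
t=cv2.imread("pics/top0.png")[145:265,195:345];s=cv2.imread("pics/scene0.png")[165:275,200:350]
cv2.imwrite("pics/topc.png",cv2.resize(t,None,fx=5,fy=5,interpolation=cv2.INTER_CUBIC)[:600])
cv2.imwrite("pics/scenec.png",cv2.resize(s,None,fx=5,fy=5,interpolation=cv2.INTER_CUBIC))
```

```text
(no output)
```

View pics/topc.png

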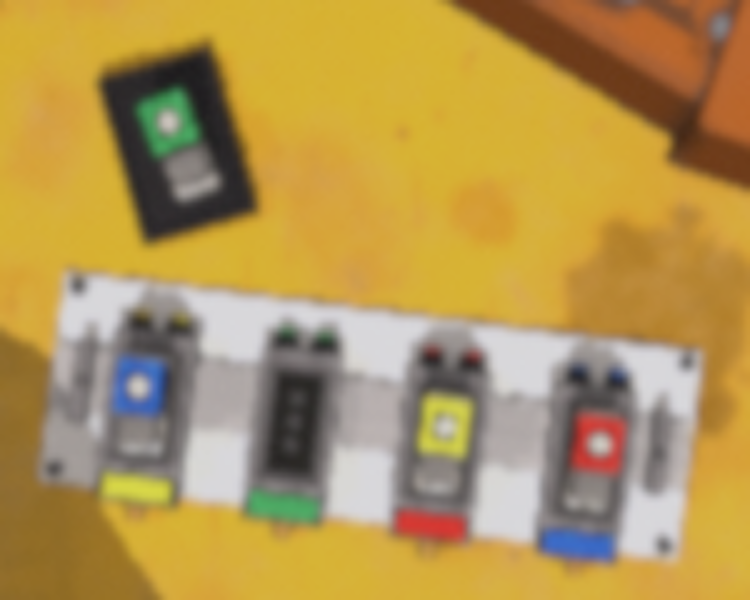

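View pics/scenec.png

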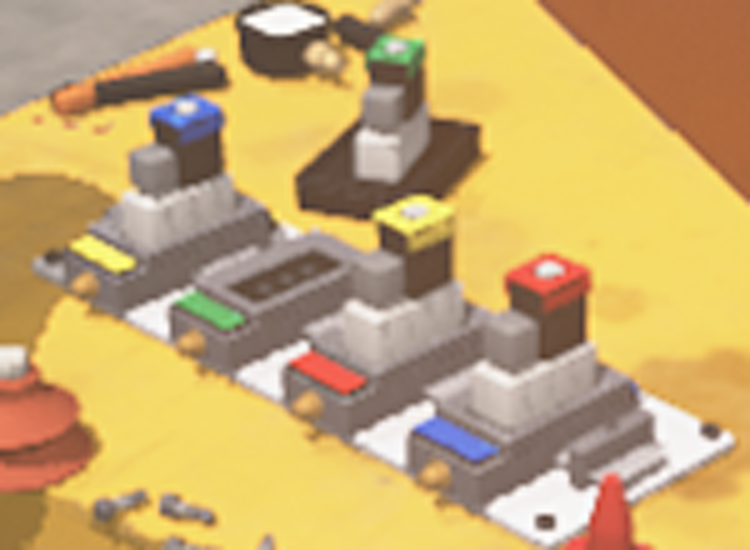

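The crops show all plugs on the label side and all valves seated. The green one is turned about 15-20° in the tray. Next I'll triangulate the label and cap centroids.

```bash
cat > h.py <<'E'
import cv2,numpy as np
from scipy.optimize import least_squares
from cell import *
def proj(n,p):
    m=camera_model(n);T=m["T"];c=(np.atleast_2d(p)-T[:3,3])@T[:3,:3];c=c*[1,-1,-1]
    u=c@np.array(m["camera_matrix"]).T;return u[:,:2]/u[:,2:]
HUE={"yellow":(22,34),"green":(60,85),"blue":(100,125),"red":(0,6)}
def blob(im,col,xy,r):   # centroid of the colour blob nearest xy
    x0,y0=int(xy[0]-r),int(xy[1]-r);c=cv2.resize(im[y0:y0+2*r,x0:x0+2*r],None,fx=4,fy=4,interpolation=cv2.INTER_CUBIC)
    h=cv2.cvtColor(c,cv2.COLOR_BGR2HSV);lo,hi=HUE[col]
    m=((h[...,0]>=lo)&(h[...,0]<=hi)|((col=="red")&(h[...,0]>174)))&(h[...,1]>120)&(h[...,2]>90)
    n,l,st,ce=cv2.connectedComponentsWithStats(m.astype(np.uint8))
    k=1+np.argmin([np.hypot(*(ce[i]-4*r/1))+(0 if st[i,4]>100 else 1e3) for i in range(1,n)])
    q=cv2.minAreaRect(np.argwhere(l==k)[:,::-1].astype(np.float32))
    return (np.array(q[0])+.5)/4-.5+[x0,y0],st[k,4]/16,q
def tri(obs,z=None):   # obs {cam:px}
    f=lambda p:np.concatenate([(proj(n,p if z is None else [*p,z])-o).ravel() for n,o in obs.items()])
    r=least_squares(f,[.45,0,.05][:3 if z is None else 2]);return r.x,np.sqrt((r.fun**2).mean())
E
cat > m1.py <<'E'
from h import *
t=cv2.imread("pics/top0.png");s=cv2.imread("pics/scene0.png")
F=lambda a,o:np.array(a)/5+o
T0=(195,145);S0=(200,165)
L={"yellow":((138,488),(102,252)),"green":((284,506),(210,310)),"red":((430,524),(326,372)),"blue":((577,545),(455,438))}
C={"blue":((139,385),(186,112)),"yellow":((445,425),(415,215)),"red":((599,442),(548,277)),"green":((168,122),(396,50))}
P={}
for nm,D in(("label",L),("cap",C)):
    for c,(a,b) in D.items():
        ta,aa,qa=blob(t,c,F(a,T0),7 if nm=="cap" else 9);sb,ab,qb=blob(s,c,F(b,S0),9)
        p,e=tri({"top":ta,"scene":sb});P[nm,c]=p
        zt=.082 if (nm=="cap" and c!="green") else .071 if nm=="cap" else .03
        print(nm,c,np.round(ta,1),round(aa),np.round(sb,1),round(ab),"3d mm",np.round(p*1e3,1),round(e,2),"topz",np.round(tri({"top":ta},zt)[0]*1e3,1),"ang",round(qa[2],1))
E
python3 m1.py
```

```text
label yellow [222.1 244.9] 136 [220.  215.5] 49 3d mm [480.3  89.   32.1] 0.74 topz [478.2  91.3] ang 90.0Traceback (most recent call last):
  File "m1.py", line 10, in <module>
    ta,aa,qa=blob(t,c,F(a,T0),7 if nm=="cap" else 9);sb,ab,qb=blob(s,c,F(b,S0),9)
                                                              ~~~~^^^^^^^^^^^^^^^
  File "h.py", line 13, in blob
    k=1+np.argmin([np.hypot(*(ce[i]-4*r/1))+(0 if st[i,4]>100 else 1e3) for i in range(1,n)])
        ~~~~~~~~~^^^^^^^^^^^^^^^^^^^^^^^^^^^^^^^^^^^^^^^^^^^^^^^^^^^^^^^^^^^^^^^^^^^^^^^^^^^^
    return _wrapfunc(a, 'argmin', axis=axis, out=out, **kwds)
    return _wrapit(obj, method, *args, **kwds)
    result = getattr(arr, method)(*args, **kwds)
ValueError: attempt to get argmin of an empty sequence
```

```bash
cat > m1.py <<'E'
from h import *
F=lambda a,o:(np.array(a)+.5)/5-.5+o
T0=(195,145);S0=(200,165)
L={"yellow":((138,489),(102,253)),"green":((284,506),(208,310)),"red":((430,525),(326,372)),"blue":((577,545),(455,438))}
N={"blue":((139,386),(186,104)),"yellow":((445,427),(415,212)),"red":((600,443),(548,269)),"green":((168,122),(396,46))}
for nm,D in(("label",L),("nut",N)):
    for c,(a,b) in D.items():
        p,e=tri({"top":F(a,T0),"scene":F(b,S0)});print(nm,c,np.round(p*1e3,1),round(e,2))
# joint fit: rail pose (origin of yellow base, yaw), label z
def base(v,k): 
    a=v[2];return np.array([v[0],v[1]])+.076*k*np.array([np.cos(a),np.sin(a)])
def f(v):
    r=[];a=v[2];ex=np.array([np.cos(a),np.sin(a)]);ey=np.array([-ex[1],ex[0]])
    for k,c in enumerate(L):
        p=np.r_[base(v,k)-.052*ey,v[3]]
        for i,(n,o) in enumerate((("top",T0),("scene",S0))): r.append(proj(n,p)[0]-F(L[c][i],o))
    return np.concatenate(r)
r=least_squares(f,[.53,.09,-1.7,.03]);print("rail",np.round(r.x,4),"yaw",np.degrees(r.x[2]),"rms px",np.sqrt((r.fun**2).mean()),np.round(r.fun,1).reshape(-1,4))
for k,c in enumerate(L):print(c,np.round(base(r.x,k)*1e3,1))
# green plug & tray direction from the top image
g=tri({"top":F((168,122),T0)},.073)[0];q=tri({"top":F((193,180),T0)},.055)[0];d=g-q
print("green",g,q,"y-axis yaw",np.degrees(np.arctan2(d[1],d[0])))
tc=[tri({"top":F(p,T0)},.004)[0] for p in((103,78),(210,44),(256,208),(148,240))]
print("tray",np.round(tc,4),np.mean(tc,0),[np.degrees(np.arctan2(*(a-b)[::-1])) for a,b in((tc[0],tc[3]),(tc[1],tc[2]))])
E
python3 m1.py
```

```text
label yellow [484.7  90.8  30.5] 0.05
label green [474.8  16.6  29.4] 0.04
label red [464.6 -58.3  28.8] 0.13
label blue [ 453.9 -133.8   29.4] 0.29
nut blue [536.5  83.2  87.1] 0.06
nut yellow [515.  -66.1  84.6] 0.22
nut red [ 506.  -141.3   84.9] 0.12
nut green [667.5  68.7  74.7] 0.25
rail [ 0.5368  0.0846 -1.7091  0.0295] yaw -97.92535099545363 rms px 0.21589131951492363 [[-0.3 -0.3 -0.2  0.2]
 [ 0.   0.1  0.1  0. ]
 [ 0.3  0.  -0.1 -0.2]
 [ 0.5 -0.3 -0.3  0. ]]
yellow [536.8  84.6]
green [526.3   9.4]
red [515.8 -65.9]
blue [ 505.3 -141.2]
green [0.66710486 0.06957312] [0.63997099 0.05912499] y-axis yaw 21.05963294376869
tray [[0.6996 0.1107]
 [0.7168 0.0543]
 [0.6301 0.031 ]
 [0.614  0.0877]] [0.66509073 0.07091076] [np.float64(14.991617462669902), np.float64(15.036690605562358)]
```

Call:
apply_moves:
  motion:
    - {"x":30.2,"y":-49.4,"z":-3,"yaw":14.2,"hand":0}
    - {"x":30.2,"y":-49.4,"z":-3,"yaw":14.2,"hand":0}
    - {"x":30.2,"y":-49.4,"z":-3,"yaw":14.2,"hand":0}
    - {"x":30.2,"y":-49.4,"z":-3,"yaw":14.2,"hand":0}
    - {"x":30.2,"y":-49.4,"z":-3,"yaw":14.2,"hand":0}
    - {"x":30.2,"y":-49.4,"z":-3,"yaw":14.2,"hand":0}
    - {"x":30.2,"y":-49.4,"z":-3,"yaw":14.2,"hand":0}
    - {"x":30.2,"y":-49.4,"z":-3,"yaw":14.2,"hand":0}
    - {"x":30.2,"y":-49.4,"z":-3,"yaw":14.2,"hand":0}
    - {"x":30.2,"y":-49.4,"z":-3,"yaw":14.2,"hand":0}
  newtons: 25

```text
clock: 1.85
position: [0.5389, 0.0803, 0.1691]
ee_rot: [0.226, 3.132, -0.003]
force: [-0.7, 0.2, 0.4]
width: 0.5
gripper_force: 0.0
```

Call:
apply_moves:
  motion:
    - {"z":-3}
    - {"z":-3}

```text
schema error: expected keys x, y, z, yaw, hand
```

Run:
```python
from h import *
im=get_image("scene");cv2.imwrite("pics/s1.png",cv2.resize(im[100:280,170:370],None,fx=3,fy=3))
print(observe()["position"],observe()["ee_rot"])
```

```text
[0.53911915 0.08025688 0.16899196] [ 2.25878768e-01  3.13232819e+00 -2.60995759e-03]
```

View pics/s1.png

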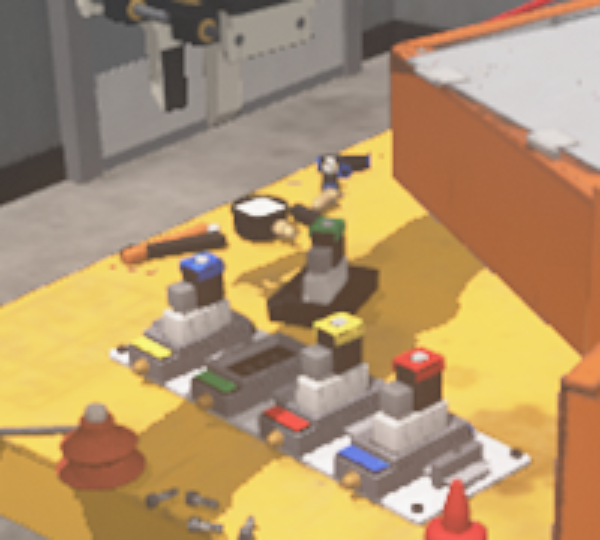

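The fingers are above the blue valve (scene px about 235,130) and clear of its neighbours. The measured position is 4 mm off, so I'll correct that while descending.

Call:
apply_moves:
  motion:
    - {"x":-0.2,"y":0.4,"z":-4,"yaw":0,"hand":0}
    - {"x":-0.2,"y":0.4,"z":-5,"yaw":0,"hand":0}
    - {"x":-0.2,"y":0.4,"z":-5,"yaw":0,"hand":0}

```text
clock: 2.28
position: [0.5345, 0.09, 0.1189]
ee_rot: [-0.214, -3.133, 0.0]
force: [-0.4, 0.5, 0.1]
width: 0.5
gripper_force: 0.0
```

Call:
apply_moves:
  motion:
    - {"x":0.2,"y":-0.5,"z":-3,"yaw":0,"hand":0}
    - {"x":0.2,"y":-0.5,"z":-3,"yaw":0,"hand":0}
    - {"x":0.2,"y":-0.5,"z":-3,"yaw":0,"hand":0}

```text
clock: 2.65
position: [0.5379, 0.0846, 0.0904]
ee_rot: [0.216, 3.133, 0.001]
force: [-0.3, 1.7, 0.7]
width: 0.499
gripper_force: 0.0
```

Call:
apply_moves:
  motion:
    - {"x":-0.1,"y":0,"z":-2.5,"yaw":0,"hand":0}
    - {"x":-0.1,"y":0,"z":-3.9,"yaw":0,"hand":0}
    - {"x":-0.1,"y":0,"z":-3.9,"yaw":0,"hand":0}
    - {"x":-0.1,"y":0,"z":-3.9,"yaw":0,"hand":-1}
    - {"x":-0.1,"y":0,"z":-3.9,"yaw":0,"hand":-1}
    - {"x":-0.1,"y":0,"z":-3.9,"yaw":0,"hand":-1}
    - {"x":-0.1,"y":0,"z":-3.9,"yaw":0,"hand":-1}
  newtons: 25

```text
clock: 3.52
position: [0.5366, 0.0841, 0.0505]
ee_rot: [0.217, 3.133, 0.0]
force: [-0.7, -0.1, 4.9]
width: 0.231
gripper_force: 25.0
```

Call:
apply_moves:
  motion:
    - {"x":0,"y":0,"z":2,"yaw":0,"hand":-1}
    - {"x":0,"y":0,"z":6,"yaw":0,"hand":-1}
    - {"x":-0.5,"y":-3.75,"z":6,"yaw":0,"hand":-1}
    - {"x":-1.05,"y":-7.5,"z":6,"yaw":0,"hand":-1}
    - {"x":-1.05,"y":-7.5,"z":6,"yaw":0,"hand":-1}
    - {"x":-1.05,"y":-7.5,"z":4,"yaw":0,"hand":-1}
    - {"x":-1.05,"y":-7.5,"z":2.5,"yaw":0,"hand":-1}
    - {"x":-1.05,"y":-7.5,"z":2,"yaw":0,"hand":-1}
    - {"x":-1.05,"y":-7.5,"z":2,"yaw":0,"hand":-1}

```text
clock: 4.65
position: [0.5255, 0.0093, 0.0697]
ee_rot: [-0.216, -3.133, 0.0]
force: [-0.5, -0.2, -0.8]
width: 0.24
gripper_force: 25.0
```

Call:
apply_moves:
  motion:
    - {"x":0.05,"y":-0.05,"z":-1.2,"yaw":0,"hand":-1}
    - {"x":0.05,"y":-0.05,"z":-1.7,"yaw":0,"hand":-1}
    - {"x":0.05,"y":-0.05,"z":-1.95,"yaw":0,"hand":-1}
    - {"x":0.05,"y":-0.05,"z":-1.95,"yaw":0,"hand":-1}

```text
clock: 5.15
position: [0.5263, 0.0085, 0.0506]
ee_rot: [0.217, 3.134, 0.0]
force: [0.4, -0.0, -1.9]
width: 0.234
gripper_force: 25.0
```

Call:
apply_moves:
  motion:
    - {"x":0,"y":0,"z":0.05,"yaw":0,"hand":0}
    - {"x":0,"y":0,"z":0.05,"yaw":0,"hand":0}
    - {"x":0,"y":0,"z":3,"yaw":0,"hand":0}
    - {"x":0,"y":0,"z":6,"yaw":0,"hand":0}
    - {"x":-0.5,"y":-3.75,"z":6,"yaw":0,"hand":0}
    - {"x":-1.05,"y":-7.5,"z":6,"yaw":0,"hand":0}
    - {"x":-1.05,"y":-7.5,"z":6,"yaw":0,"hand":0}
    - {"x":-1.05,"y":-7.5,"z":4,"yaw":0,"hand":0}
    - {"x":-1.05,"y":-7.5,"z":4,"yaw":0,"hand":0}

```text
clock: 6.28
position: [0.5149, -0.0655, 0.0896]
ee_rot: [-0.215, -3.132, -0.0]
force: [0.0, 0.6, 0.5]
width: 0.5
gripper_force: 0.0
```

Run:
```python
from h import *
im=get_image("scene");cv2.imwrite("pics/s2.png",cv2.resize(im[100:280,170:370],None,fx=3,fy=3))
```

```text
(no output)
```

View pics/s2.png

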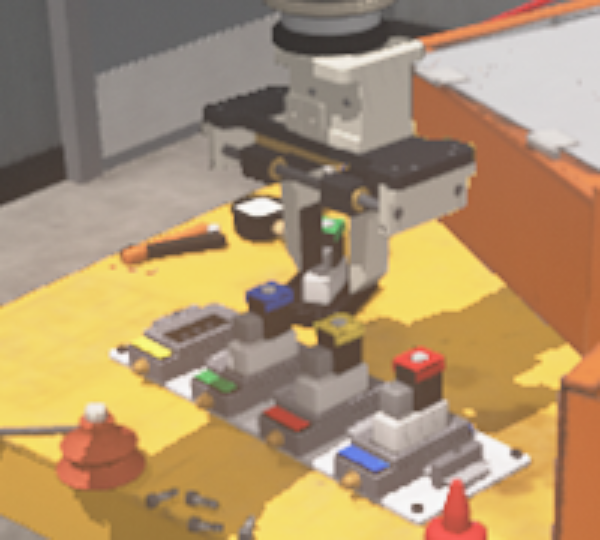

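The blue valve is seated on the green base (crop px 270,330), and the gripper stands over the yellow one. I'll grasp yellow.

Call:
apply_moves:
  motion:
    - {"x":0.05,"y":-0.05,"z":-2.5,"yaw":0,"hand":0}
    - {"x":0.05,"y":-0.05,"z":-3.9,"yaw":0,"hand":0}
    - {"x":0.05,"y":-0.05,"z":-3.9,"yaw":0,"hand":0}
    - {"x":0.05,"y":-0.05,"z":-3.9,"yaw":0,"hand":-1}
    - {"x":0.05,"y":-0.05,"z":-3.9,"yaw":0,"hand":-1}
    - {"x":0.05,"y":-0.05,"z":-3.9,"yaw":0,"hand":-1}
    - {"x":0.05,"y":-0.05,"z":-3.9,"yaw":0,"hand":-1}

```text
clock: 7.2
position: [0.5166, -0.0668, 0.052]
ee_rot: [0.216, 3.133, 0.0]
force: [-0.4, 0.2, 4.4]
width: 0.23
gripper_force: 25.0
```

Call:
apply_moves:
  motion:
    - {"x":0,"y":0,"z":2,"yaw":0,"hand":-1}
    - {"x":0,"y":0,"z":8,"yaw":0,"hand":-1}
    - {"x":0,"y":0,"z":8,"yaw":0,"hand":-1}
    - {"x":0.7,"y":5,"z":8,"yaw":0,"hand":-1}
    - {"x":1.4,"y":10,"z":8,"yaw":0,"hand":-1}
    - {"x":2.1,"y":15.05,"z":8,"yaw":0,"hand":-1}
    - {"x":2.1,"y":15.05,"z":8,"yaw":0,"hand":-1}
    - {"x":2.1,"y":15.05,"z":4,"yaw":0,"hand":-1}
    - {"x":2.1,"y":15.05,"z":2,"yaw":0,"hand":-1}
    - {"x":2.1,"y":15.05,"z":2,"yaw":0,"hand":-1}

```text
clock: 8.45
position: [0.5353, 0.0822, 0.0696]
ee_rot: [-0.218, -3.13, 0.003]
force: [0.6, -0.3, -0.6]
width: 0.235
gripper_force: 25.0
```

Call:
apply_moves:
  motion:
    - {"x":0,"y":0,"z":0,"yaw":0,"hand":-1}
    - {"x":0,"y":0,"z":-0.5,"yaw":0,"hand":-1}

```text
clock: 8.7
position: [0.5382, 0.0835, 0.0676]
ee_rot: [0.217, 3.132, 0.001]
force: [-0.8, 0.1, -1.7]
width: 0.233
gripper_force: 25.0
```

Call:
apply_moves:
  motion:
    - {"x":-0.1,"y":0,"z":-0.9,"yaw":0,"hand":-1}
    - {"x":-0.1,"y":0,"z":-1.3,"yaw":0,"hand":-1}
    - {"x":-0.1,"y":0,"z":-1.6,"yaw":0,"hand":-1}
    - {"x":-0.1,"y":0,"z":-1.6,"yaw":0,"hand":-1}

```text
clock: 9.2
position: [0.5381, 0.0839, 0.0522]
ee_rot: [0.217, 3.131, 0.002]
force: [-1.3, -0.8, 12.8]
width: 0.232
gripper_force: 25.0
```

Call:
apply_moves:
  motion:
    - {"x":0,"y":0,"z":0.1,"yaw":0,"hand":0}
    - {"x":0,"y":0,"z":0.1,"yaw":0,"hand":0}
    - {"x":0,"y":0,"z":3,"yaw":0,"hand":0}
    - {"x":0,"y":0,"z":7,"yaw":0,"hand":0}
    - {"x":0,"y":0,"z":7,"yaw":0,"hand":0}
    - {"x":-1.1,"y":-7.5,"z":7,"yaw":0,"hand":0}
    - {"x":-2.2,"y":-15,"z":7,"yaw":0,"hand":0}
    - {"x":-3.2,"y":-22.5,"z":7,"yaw":0,"hand":0}
    - {"x":-3.2,"y":-22.5,"z":6,"yaw":0,"hand":0}
    - {"x":-3.2,"y":-22.5,"z":4.5,"yaw":0,"hand":0}

```text
clock: 10.45
position: [0.503, -0.1454, 0.0947]
ee_rot: [-0.226, -3.133, 0.002]
force: [1.4, -0.1, 0.6]
width: 0.502
gripper_force: 0.0
```

Call:
apply_moves:
  motion:
    - {"x":0,"y":0,"z":0,"yaw":0,"hand":0}
    - {"x":0,"y":0,"z":0,"yaw":0,"hand":0}

```text
clock: 10.7
position: [0.5044, -0.1398, 0.0953]
ee_rot: [-0.213, -3.134, -0.001]
force: [0.2, 0.1, -0.4]
width: 0.501
gripper_force: 0.0
```

Settled at (.5044, -.1398). Target is (.5055, -.1412, .051).

Call:
apply_moves:
  motion:
    - {"x":0.1,"y":-0.1,"z":-2.5,"yaw":0,"hand":0}
    - {"x":0.1,"y":-0.1,"z":-4.4,"yaw":0,"hand":0}
    - {"x":0.1,"y":-0.1,"z":-4.4,"yaw":0,"hand":0}
    - {"x":0.1,"y":-0.1,"z":-4.4,"yaw":0,"hand":-1}
    - {"x":0.1,"y":-0.1,"z":-4.4,"yaw":0,"hand":-1}
    - {"x":0.1,"y":-0.1,"z":-4.4,"yaw":0,"hand":-1}
    - {"x":0.1,"y":-0.1,"z":-4.4,"yaw":0,"hand":-1}

```text
clock: 11.58
position: [0.5058, -0.1425, 0.0523]
ee_rot: [0.217, 3.133, 0.0]
force: [-0.6, 0.8, 6.2]
width: 0.226
gripper_force: 32.6
```

Next, move red onto the red base, one pitch to the left (+1.05, +7.5 cm).

Call:
apply_moves:
  motion:
    - {"x":0,"y":0,"z":2,"yaw":0,"hand":-1}
    - {"x":0,"y":0,"z":6,"yaw":0,"hand":-1}
    - {"x":0.5,"y":3.75,"z":6,"yaw":0,"hand":-1}
    - {"x":1.05,"y":7.5,"z":6,"yaw":0,"hand":-1}
    - {"x":1.05,"y":7.5,"z":6,"yaw":0,"hand":-1}
    - {"x":1.05,"y":7.5,"z":4,"yaw":0,"hand":-1}
    - {"x":1.05,"y":7.5,"z":2,"yaw":0,"hand":-1}
    - {"x":1.05,"y":7.5,"z":2,"yaw":0,"hand":-1}
    - {"x":1.05,"y":7.5,"z":1.6,"yaw":0,"hand":-1}

```text
clock: 12.7
position: [0.5162, -0.068, 0.0681]
ee_rot: [0.218, 3.133, -0.0]
force: [-0.1, 0.7, -1.6]
width: 0.229
gripper_force: 30.7
```

Call:
apply_moves:
  motion:
    - {"x":0,"y":0.1,"z":-0.9,"yaw":0,"hand":-1}
    - {"x":0,"y":0.1,"z":-1.3,"yaw":0,"hand":-1}
    - {"x":0,"y":0.1,"z":-1.7,"yaw":0,"hand":-1}
    - {"x":0,"y":0.1,"z":-1.7,"yaw":0,"hand":-1}

```text
clock: 13.2
position: [0.5167, -0.0656, 0.0514]
ee_rot: [0.215, 3.132, 0.002]
force: [-1.9, 2.3, 7.9]
width: 0.234
gripper_force: 25.0
```

Call:
apply_moves:
  motion:
    - {"x":0,"y":0,"z":0.1,"yaw":0,"hand":0}
    - {"x":0,"y":0,"z":0.1,"yaw":0,"hand":0}
    - {"x":0,"y":0,"z":3,"yaw":0,"hand":0}
    - {"x":0,"y":0,"z":6.5,"yaw":0,"hand":0}
    - {"x":0.5,"y":3.75,"z":6.5,"yaw":0,"hand":0}
    - {"x":0.95,"y":7.45,"z":6.5,"yaw":0,"hand":0}
    - {"x":0.95,"y":7.45,"z":6,"yaw":0,"hand":0}
    - {"x":0.95,"y":7.45,"z":4,"yaw":0,"hand":0}
    - {"x":0.95,"y":7.45,"z":4,"yaw":0,"hand":0}

```text
clock: 14.32
position: [0.5238, 0.007, 0.0893]
ee_rot: [-0.218, -3.131, 0.002]
force: [-0.4, 0.6, 1.1]
width: 0.504
gripper_force: 0.0
```

Call:
apply_moves:
  motion:
    - {"x":0.15,"y":0.1,"z":-2.5,"yaw":0,"hand":0}
    - {"x":0.15,"y":0.1,"z":-3.8,"yaw":0,"hand":0}
    - {"x":0.15,"y":0.1,"z":-3.8,"yaw":0,"hand":0}
    - {"x":0.15,"y":0.1,"z":-3.8,"yaw":0,"hand":-1}
    - {"x":0.15,"y":0.1,"z":-3.8,"yaw":0,"hand":-1}
    - {"x":0.15,"y":0.1,"z":-3.8,"yaw":0,"hand":-1}
    - {"x":0.15,"y":0.1,"z":-3.8,"yaw":0,"hand":-1}

```text
clock: 15.2
position: [0.5271, 0.009, 0.053]
ee_rot: [0.217, 3.133, 0.0]
force: [-0.8, 0.1, 4.5]
width: 0.231
gripper_force: 25.1
```

Next, move blue to the blue base, two pitches to the right over the red valve.

Call:
apply_moves:
  motion:
    - {"x":0,"y":0,"z":2,"yaw":0,"hand":-1}
    - {"x":0,"y":0,"z":8,"yaw":0,"hand":-1}
    - {"x":0,"y":0,"z":8,"yaw":0,"hand":-1}
    - {"x":-0.7,"y":-5,"z":8,"yaw":0,"hand":-1}
    - {"x":-1.4,"y":-10,"z":8,"yaw":0,"hand":-1}
    - {"x":-2.1,"y":-15.05,"z":8,"yaw":0,"hand":-1}
    - {"x":-2.1,"y":-15.05,"z":8,"yaw":0,"hand":-1}
    - {"x":-2.1,"y":-15.05,"z":4,"yaw":0,"hand":-1}
    - {"x":-2.1,"y":-15.05,"z":2,"yaw":0,"hand":-1}
    - {"x":-2.1,"y":-15.05,"z":2,"yaw":0,"hand":-1}

```text
clock: 16.45
position: [0.5041, -0.1401, 0.0706]
ee_rot: [-0.215, -3.13, -0.001]
force: [-0.9, 0.8, -0.0]
width: 0.228
gripper_force: 25.0
```

Call:
apply_moves:
  motion:
    - {"x":0,"y":0,"z":0,"yaw":0,"hand":-1}
    - {"x":0,"y":0,"z":-0.3,"yaw":0,"hand":-1}

```text
clock: 16.7
position: [0.5067, -0.1414, 0.0704]
ee_rot: [0.216, 3.132, -0.0]
force: [0.9, -0.9, -1.3]
width: 0.23
gripper_force: 25.0
```

Call:
apply_moves:
  motion:
    - {"x":-0.05,"y":0,"z":-0.9,"yaw":0,"hand":-1}
    - {"x":-0.05,"y":0,"z":-1.4,"yaw":0,"hand":-1}
    - {"x":-0.05,"y":0,"z":-1.8,"yaw":0,"hand":-1}
    - {"x":-0.05,"y":0,"z":-1.8,"yaw":0,"hand":-1}

```text
clock: 17.2
position: [0.5056, -0.1421, 0.0527]
ee_rot: [0.218, 3.133, -0.0]
force: [-4.4, 0.9, 17.2]
width: 0.232
gripper_force: 26.7
```

Call:
apply_moves:
  motion:
    - {"x":0,"y":0,"z":0.15,"yaw":0,"hand":0}
    - {"x":0,"y":0,"z":0.15,"yaw":0,"hand":0}
    - {"x":0,"y":0,"z":3,"yaw":0,"hand":0}
    - {"x":0,"y":0,"z":8,"yaw":0,"hand":0}
    - {"x":4,"y":5,"z":8,"yaw":6,"hand":0}
    - {"x":8,"y":10,"z":8,"yaw":12,"hand":0}
    - {"x":12,"y":15,"z":8,"yaw":18,"hand":0}
    - {"x":16.1,"y":21.1,"z":8,"yaw":24,"hand":0}
    - {"x":16.1,"y":21.1,"z":8,"yaw":24,"hand":0}
    - {"x":16.1,"y":21.1,"z":8,"yaw":24,"hand":0}

```text
clock: 18.45
position: [0.6661, 0.0705, 0.1307]
ee_rot: [0.441, -3.109, -0.0]
force: [-0.8, -1.0, -0.7]
width: 0.499
gripper_force: 0.0
```

Run:
```python
from h import *
im=get_image("scene");cv2.imwrite("pics/s3.png",cv2.resize(im[110:280,180:350],None,fx=3.5,fy=3.5))
p=observe();a=p["ee_rot"];print(p["position"],np.degrees(2*np.arctan2(a[1],a[0]))%360-90)
```

```text
[0.66562506 0.068443   0.13093109] 106.03512575052645
```

View pics/s3.png

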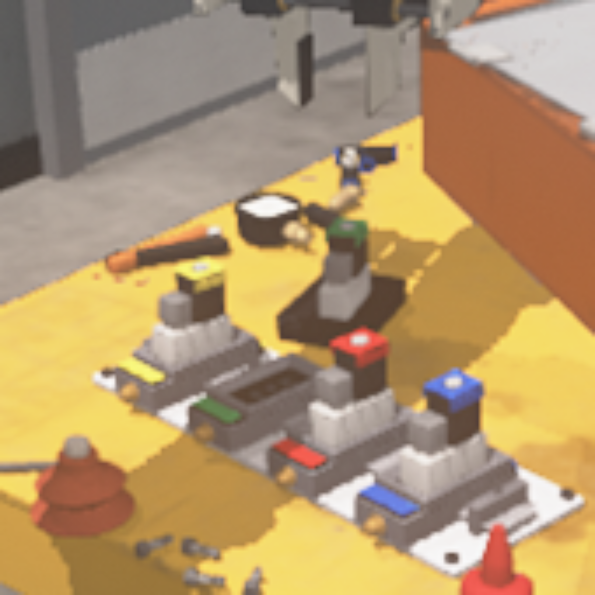

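Red, yellow and blue are on their own bases and upright (crop px 360,345; 200,275; 453,385). I'll grasp green.

Call:
apply_moves:
  motion:
    - {"x":0.1,"y":0,"z":-4,"yaw":0,"hand":0}
    - {"x":0.1,"y":0,"z":-7,"yaw":0,"hand":0}
    - {"x":0.1,"y":0,"z":-9,"yaw":0,"hand":0}
    - {"x":0.1,"y":0,"z":-9,"yaw":0,"hand":0}
    - {"x":0.1,"y":0,"z":-9,"yaw":0,"hand":-1}
    - {"x":0.1,"y":0,"z":-9,"yaw":0,"hand":-1}
    - {"x":0.1,"y":0,"z":-9,"yaw":0,"hand":-1}
    - {"x":0.1,"y":0,"z":-9,"yaw":0,"hand":-1}
  newtons: 25

```text
clock: 19.5
position: [0.6679, 0.0695, 0.0425]
ee_rot: [-0.439, 3.109, -0.0]
force: [-0.5, -0.7, 5.1]
width: 0.226
gripper_force: 24.6
```

Call:
apply_moves:
  motion:
    - {"x":0,"y":0,"z":2,"yaw":0,"hand":-1}
    - {"x":0,"y":0,"z":8,"yaw":0,"hand":-1}
    - {"x":0,"y":0,"z":8,"yaw":0,"hand":-1}
    - {"x":-4.5,"y":-2,"z":8,"yaw":-8,"hand":-1}
    - {"x":-9,"y":-4,"z":8,"yaw":-16,"hand":-1}
    - {"x":-14.15,"y":-6.05,"z":8,"yaw":-24,"hand":-1}
    - {"x":-14.15,"y":-6.05,"z":8,"yaw":-24,"hand":-1}
    - {"x":-14.15,"y":-6.05,"z":5,"yaw":-24,"hand":-1}
    - {"x":-14.15,"y":-6.05,"z":4,"yaw":-24,"hand":-1}
    - {"x":-14.15,"y":-6.05,"z":4,"yaw":-24,"hand":-1}

```text
clock: 20.75
position: [0.5255, 0.0092, 0.0811]
ee_rot: [-0.216, -3.133, 0.0]
force: [-0.2, 0.0, -1.1]
width: 0.226
gripper_force: 24.7
```

Run:
```python
from h import *
im=get_image("scene");cv2.imwrite("pics/s4.png",cv2.resize(im[110:280,180:350],None,fx=3.5,fy=3.5))
p=observe();a=p["ee_rot"];print(p["position"],np.degrees(2*np.arctan2(a[1],a[0]))%360-90)
```

```text
[0.52603141 0.00919401 0.08170663] 82.11195588274288
```

View pics/s4.png

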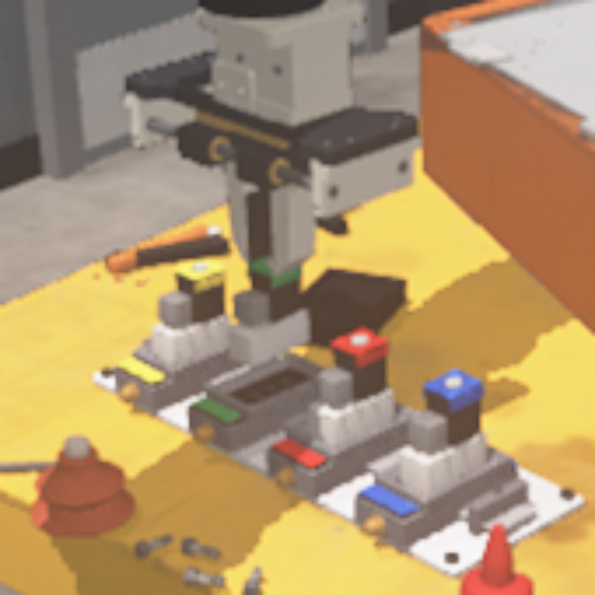

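Green is held upright above its base, with the plug towards the label. I'll lower it.

Call:
apply_moves:
  motion:
    - {"x":0,"y":-0.05,"z":-1.5,"yaw":0,"hand":-1}
    - {"x":0,"y":-0.05,"z":-2.1,"yaw":0,"hand":-1}
    - {"x":0,"y":-0.05,"z":-2.5,"yaw":0,"hand":-1}
    - {"x":0,"y":-0.05,"z":-2.9,"yaw":0,"hand":-1}
    - {"x":0,"y":-0.05,"z":-2.9,"yaw":0,"hand":-1}

```text
clock: 21.42
position: [0.5269, 0.0089, 0.0536]
ee_rot: [0.216, 3.132, 0.001]
force: [-1.1, -0.1, 9.6]
width: 0.23
gripper_force: 25.3
```

Seated at the expected .0535. I'll release and back off.

Call:
apply_moves:
  motion:
    - {"x":0,"y":0,"z":0.1,"yaw":0,"hand":0}
    - {"x":0,"y":0,"z":0.1,"yaw":0,"hand":0}
    - {"x":0,"y":0,"z":3,"yaw":0,"hand":0}
    - {"x":0,"y":0,"z":9,"yaw":0,"hand":0}
    - {"x":0,"y":0,"z":15,"yaw":0,"hand":0}
    - {"x":0,"y":15,"z":15,"yaw":0,"hand":0}
    - {"x":0,"y":25,"z":15,"yaw":0,"hand":0}
    - {"x":0,"y":25,"z":15,"yaw":0,"hand":0}
    - {"x":0,"y":25,"z":15,"yaw":0,"hand":0}
    - {"x":0,"y":25,"z":15,"yaw":0,"hand":0}

```text
clock: 22.68
position: [0.5238, 0.2651, 0.2018]
ee_rot: [-0.203, -3.133, -0.003]
force: [-0.0, -1.0, -0.3]
width: 0.503
gripper_force: 0.0
```

Run:
```python
from h import *
s=get_image("scene");t=get_image("top")
a=cv2.resize(s[165:275,200:350],None,fx=4,fy=4,interpolation=2);b=cv2.resize(t[195:265,195:345],None,fx=4,fy=4,interpolation=2)
cv2.imwrite("pics/end.png",np.vstack([a,b])[:720][:, :]if 0 else cv2.resize(np.vstack([a,b]),None,fx=.8,fy=.8))
```

```text
(no output)
```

View pics/end.png

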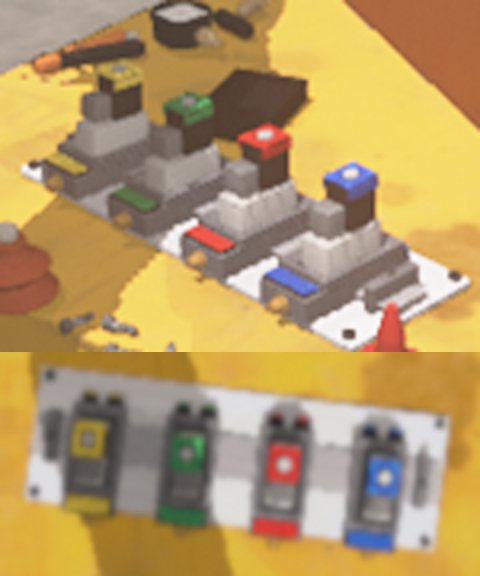

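All four valves sit upright and level on their own colours (nuts at crop px 122,70; 190,101; 265,135; 350,172, evenly spaced), with plugs at the labels. I'll hand in.

```bash
python3 -c "
from cell import *
print(sign_off())"
```

```text
the job is handed in; nothing more can be done
None
```

I've handed the job in after about 23 s of robot time: all four valves are seated upright on the sub-bases of their own colours with plugs towards the labels, going by the final pictures (no verdict came back).

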